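Lift the filter carrier out of the spectrophotometer and hold it over the light panel

TASK

Slide the black cover of the small white spectrophotometer fully open, then lift the filter carrier out of the well by its upright handle, keeping it level so that its four filters stay standing in it. Finish while still holding the carrier in the air, level and steady, with its underside about 15 cm above the middle of the light panel and its long side along the panel's long side; do not put it down or let go. Leave the cover open and everything else where it stands.

Things in the scene. Friction and masses are not known exactly. Their poses are not given: they have to be found in the camera images.
- instrument: compact white spectrophotometer, fixed to the bench, 240 (x) x 400 (y) x 122 mm high; origin at the centre of its underside, x away from its display side, y along its long side. Its top has a well centred at x = -30, y = -100 mm, opening 64 (x) x 160 (y) mm, floor 12 mm above the underside, covered by a flat black sliding cover
- cover (a joint): the black cover (90 x 170 mm, top face 131 mm above the bench) slides along the instrument's +y from 0 (well covered) to 0.17 m (fully open, against its stop); light dry friction of about 2 N, stays where it is left; starts between 0 and 0.04
- cover_knob (a point): centre of the top of the cover's upright grey grip tab: 14 mm thick along the slide direction (instrument y), 44 mm along instrument x, standing 32 mm above the cover's top; its top is 163 mm above the bench
- carrier: aluminium filter carrier in the well, under the cover: block 44 (x) x 120 (y) x 28 mm with four square sockets in a row along y and an upright handle blade in the middle, 36 (x) x 12 (y) mm, up to 95 mm above the underside. Origin at the centre of its underside, x and y parallel to the instrument's within a few degrees; 0.25 to 0.45 kg, balanced about the handle
- carrier_handle (a point): centre of the top of the carrier's handle blade, 95 mm above the carrier's underside; the filters' tops are 44 mm lower, so the fingertips can go 30 mm below this point without touching them
- panel: flat inspection light panel, fixed: grey frame with a white face, 120 (x) x 180 (y, its long side) x 14 mm high; origin at the centre of its underside on the bench
- mouse: bystander: grey computer mouse, 100 x 58 x 22 mm, origin under its centre
- beaker: bystander: glass beaker, 68 mm across, 85 mm high, origin under its centre
- bottle: bystander: amber bottle, 60 mm across, 130 mm high, origin under its centre
- spare: bystander: an empty spare carrier standing on the bench, same shape as the carrier but without filters, origin under its centre
- vial: bystander: small glass jar, 26 mm across, 40 mm high, standing on the instrument's top near its far edge
- filter0: reference filter: dark metal stick with a glass window, 12.5 x 12.5 x 45 mm, standing loosely (2 mm play) in the carrier's socket at carrier y = -44 mm, 22 mm deep in it; origin at the centre of its lower end, 6 mm above the carrier's underside
- filter1: reference filter: dark metal stick with a glass window, 12.5 x 12.5 x 45 mm, standing loosely (2 mm play) in the carrier's socket at carrier y = -20 mm, 22 mm deep in it; origin at the centre of its lower end, 6 mm above the carrier's underside
- filter2: reference filter: dark metal stick with a glass window, 12.5 x 12.5 x 45 mm, standing loosely (2 mm play) in the carrier's socket at carrier y = 20 mm, 22 mm deep in it; origin at the centre of its lower end, 6 mm above the carrier's underside
- filter3: reference filter: dark metal stick with a glass window, 12.5 x 12.5 x 45 mm, standing loosely (2 mm play) in the carrier's socket at carrier y = 44 mm, 22 mm deep in it; origin at the centre of its lower end, 6 mm above the carrier's underside
Things that resemble listed ones, but are neither listed nor needed, are in the scene too. What is shaped like the panel but blue is not meant.

How it is judged:
By the outcome, as a careful person would: the job done as asked, in the order asked, and still so for the second after the job is handed in, while the arm keeps its last pose, push and grip.
It also fails if it takes over 54 s, if anything falls off the work surface, if the arm or the gripper's body presses on something with over 40 N, if the wrist force passes 120 N, or if a joint passes its speed limit or range.

ROBOT

A 6-joint arm with a two-finger parallel gripper is mounted at the origin on the work surface. World frame = base frame: x ahead of the robot, y to its left, z up, the work surface at z = 0. Lengths are in mm, angles in degrees, forces in N, time in s.
With the tool pointing down it reaches from about 350 to 850 mm from the base axis. Payload 8.1 kg.
Tool frame: the origin (TCP) lies on the centre line of the jaws, within the pads' length; the fingertips stand 19 mm ahead of it and the grasp point (between the pads) is the TCP (r.tip_reach is the z of the fingertips in the tool frame, in mm); z points along the fingers, y is the line along which they close (so a half turn about z gives the same grasp; the last joint's range is limited). The gripper opens to 85 mm and grips with 20 to 120 N. Pads are 22 mm wide; open, the fingers measure 114 mm over their backs; the gripper's body (76 mm by 85 mm) begins 54 mm behind the grasp point. The pads swing forward as they close: fully open they stand 13 mm farther back than shut.
Start: joints at [65.523, 7.471, 85.268, -0, 87.261, -4.893], TCP at [201.089, 565.304, 220.992] pointing down, gripper open.
Joint ranges: [-169.43, 169.43], [-51.17, 129.36], [1.28, 143.12], [-76.62, 256.62], [0, 156.53], [-152.29, 152.29]. Speed limits (degrees/s): [136.94, 136.94, 159.86, 180, 180, 180].

INTERFACE

Orientations are given as [roll, pitch, yaw] about the fixed x, y, z axes, in that order (R = Rz(yaw) Ry(pitch) Rx(roll)).
In Python, from bench import r gives the robot as it stands. The module is installed in compiled form; this text tells all that it offers.
- The arm moves only by the shell command python3 -m handwheel 'ROWS' [FORCE]. ROWS is JSON, a list of rows, each a list of 7 numbers: the shift along the tool's x, y, z in m, then the turn, a rotation vector about the tool's x, y, z in degrees, then the finger opening in m, from 0 to 0.0854. In form: [[tx, ty, tz, ax, ay, az, claw], ...]. A call has 1 to 8 rows; each row shifts and turns the commanded pose from where the row before left it, along the tool's axes as they then stand; what a row does not reach is not made up. A row lasts 1/12 s, in which the tool goes at most 41.7 mm and 7.16 degrees, less where a joint would pass 70% of its speed; a pose out of reach is approached as far as the arm can. A call with a gripper value outside its range is refused whole. The fingers move at their own pace and stop on an object; FORCE is the grip in N (left out, the last holds). Time passes only in rows, so rows that do not move let the fingers close. It gives the time, the measured TCP pose, the force, the opening and the grip force at its end, in the units of the state.
- r.sense(): the state, without advancing time (a new reading comes with each control period).
- r.snapshot(name): name is "scene" or "top" or "wrist"; returns (picture, depth): 400x640x3 uint8, blue, green, red; 400x640 float32, mm along the optical axis (not along the pixel's ray), 0 where there is no reading.
- r.calibration(name): a dict with "vfov" (degrees; the focal length in pixels is half the picture's height over the tangent of half this angle, whatever the lens; pixels are square), "cx", "cy" (the principal point, pixels), "dist" ([k1, k2, p1, p2, k3] as OpenCV has them; the pictures are not rectified), "rvec" (rotation vector, rad) and "tvec" (3), from world to camera coordinates, as OpenCV has them; the wrist camera has in their place "tool_from_camera" (4x4, takes a point from camera to tool coordinates, whose origin is the TCP and whose axes are the flange's). Camera axes: x right, y down, z forward; pixel columns grow to the right and rows downward; lengths in mm; the calibration is good to about 2 mm. A picture is of the moment at which its call begins: read the wrist's pose just before it. calibration takes no time and is no camera call.
- r.hand_in(): hands the job in; it is judged then, once.
The state is a dict: "time": time; "joint_pos": joint angles; "qd": joint speeds; "joint_efforts": joint torques, N m; "tool_pos": TCP position; "tcp_rot": TCP orientation; "ft_force": force on the tool from outside, world axes, zero at the start; "wrist_torque": the same for the moment, N m; "finger_gap": finger opening in mm; "grip_force": force on a finger pad.
Only numpy, scipy, OpenCV 4.12 (cv2) and the standard library are available. Lean on these libraries where they do the work, as an engineer would, in place of code of your own. Each camera call takes 0.05 s, during which the arm holds its last target. There are 200 camera calls.

## Working session

There is one attempt and no reset: what is moved stays moved. The work goes in short steps, Python scripts to look and compute and a shell command to move; the robot and the scene stay as the last step left them, time stands still between calls to the robot, and variables do not carry over. Pictures are saved under pics/ and viewed, at most 10 in all, crops included, and the job is handed in when it is done.

```bash
mkdir -p pics
cat > h.py <<'E'
import numpy as np, cv2
from bench import r
from scipy.spatial.transform import Rotation as R
def cam(n, s=None):
    c=r.calibration(n); f=200/np.tan(np.radians(c['vfov']/2))
    K=np.array([[f,0,c['cx']],[0,f,c['cy']],[0,0,1.]]); d=np.array(c['dist'],float)
    if 'rvec' in c:
        M=cv2.Rodrigues(np.array(c['rvec'],float))[0]; C=-M.T@np.array(c['tvec'],float).ravel(); W=M.T
    else:
        s=s or r.sense(); T=np.array(c['tool_from_camera']); Q=R.from_euler('xyz',s['tcp_rot'],degrees=True).as_matrix()
        W=Q@T[:3,:3]; C=Q@T[:3,3]+np.array(s['tool_pos'])
    return K,d,W,C
def ray(cm,px):
    K,d,W,C=cm; p=cv2.undistortPoints(np.array(px,float).reshape(-1,1,2),K,d).reshape(-1,2)
    return C,np.c_[p,np.ones(len(p))]@W.T
def onplane(cm,px,z):
    C,D=ray(cm,px); return C+D*((z-C[2])/D[:,2])[:,None]
def cloud(cm,dep):
    v,u=np.mgrid[0:400,0:640]; C,D=ray(cm,np.c_[u.ravel(),v.ravel()])
    return (C+D*dep.reshape(-1,1)).reshape(400,640,3)
def two(cm1,p1,cm2,p2):
    C1,D1=ray(cm1,[p1]);C2,D2=ray(cm2,[p2]);D1,D2=D1[0],D2[0]
    t=np.linalg.lstsq(np.c_[D1,-D2],C2-C1,rcond=None)[0]
    a,b=C1+D1*t[0],C2+D2*t[1]; return (a+b)/2,np.linalg.norm(a-b)
E
python3 - <<'E'
from h import *
s=r.sense();print(s)
for n in("top","scene","wrist"):
    cm=cam(n); p,d=r.snapshot(n); cv2.imwrite(f'pics/{n}0.png',p); np.savez(f'{n}0.npz',p=p,d=d)
    print(n,cm[3].round(),cm[2][:,2].round(2),cm[0][0,0])
print(r.tip_reach)
E
```

```text
{'time': 0.0, 'joint_pos': array([ 6.55225673e+01,  7.51710358e+00,  8.53291387e+01, -2.07603294e-04,
        8.72617023e+01, -4.89206345e+00]), 'qd': array([ 0.05969081,  0.05986738,  0.01576784,  0.07360333, -0.06904423,
       -0.01919697]), 'joint_efforts': array([-1.08735101e-03, -5.69415343e+01, -5.00541544e+01, -2.98358373e-04,
        1.50267337e-02,  1.77766810e-05]), 'tool_pos': array([200.85946602, 564.77459923, 219.92499823]), 'tcp_rot': array([-1.79892431e+02, -8.99879594e-03,  1.60414632e+02]), 'ft_force': array([-0.90160802,  0.35026335,  0.08622714]), 'wrist_torque': array([-0.02746876, -0.01559681,  0.022839  ]), 'grip_force': 0.0, 'finger_gap': 85.3220377997841}
top [ 325.  -88. 1022.] [ 0.21  0.01 -0.98] 408.5711830633846
scene [1104.  348.  701.] [-0.61 -0.48 -0.63] 386.8757669285229
wrist [124. 591. 374.] [ 0.3  -0.11 -0.95] 336.0578771304647
19.0
```

View pics/top0.png

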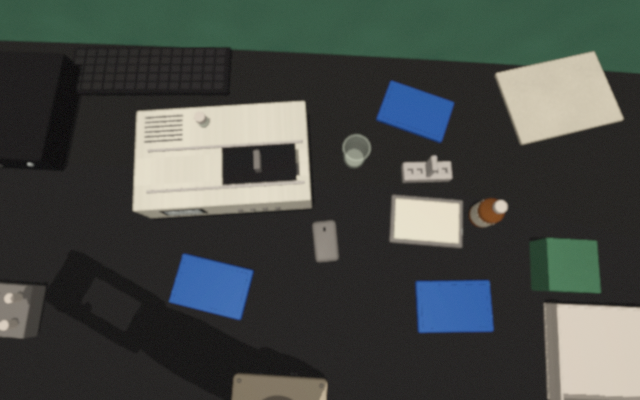

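View pics/scene0.png

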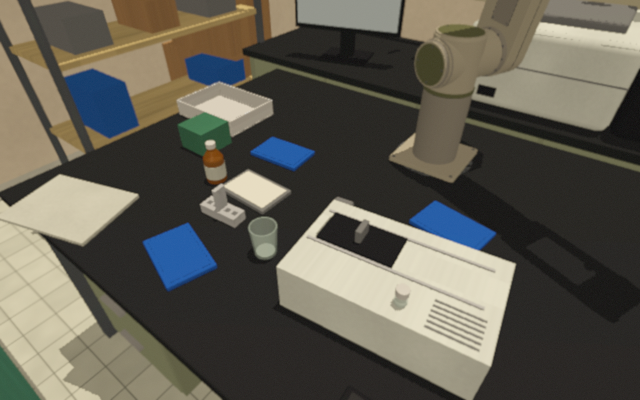

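The top view shows the instrument centred near (222,158), with the black cover at (262,163) and the grip tab at (257,160). The white panel is at (427,221), the spare carrier at (427,171), the beaker at (356,150), the bottle at (488,212) and the mouse at (325,240). In the scene view the tab is at (362,231), the panel at (257,190) and the vial at (402,292).

Run:
```python
from h import *
A=np.load('top0.npz');B=np.load('scene0.npz');ct,cs=cam('top'),cam('scene')
P,d=A['p'],A['d'];X=cloud(ct,d)
hsv=cv2.cvtColor(P,cv2.COLOR_BGR2HSV)
def rect(m,z,name):
    cs_,_=cv2.findContours(m.astype(np.uint8),cv2.RETR_EXTERNAL,cv2.CHAIN_APPROX_NONE)
    c=max(cs_,key=cv2.contourArea).reshape(-1,2)
    w=onplane(ct,c,z)[:,:2].astype(np.float32); q=cv2.minAreaRect(w); print(name,[np.round(v,1) for v in q]); print(cv2.boxPoints(q).round(0).tolist())
v,u=np.mgrid[0:400,0:640]
# instrument top: high points
inst=(X[...,2]>100)&(X[...,2]<145)&(u>120)&(u<325)&(v<230)&(v>90)&(d>0)
print('inst top z',np.median(X[inst][:,2])); rect(inst,122,'inst')
print('inst cloud x,y pct',np.percentile(X[inst][:,:2],[1,99],axis=0))
cov=(P.max(2)<60)&(u>215)&(u<302)&(v>140)&(v<190); rect(cov,131,'cover')
pan=(P.min(2)>70)&(u>380)&(u<470)&(v>190)&(v<252); pan&=(u<468); rect(pan,14,'panel'); print('panel z',np.median(X[pan][:,2]), X[pan][:,:2].mean(0))
kn=(P.min(2)>60)&(u>245)&(u<270)&(v>145)&(v<178); vv,uu=np.nonzero(kn); print('knob px',uu.min(),uu.max(),vv.min(),vv.max()); rect(kn,150,'knob'); 
hi=(X[...,2]>148)&(u>240)&(u<275)&(v>140)&(v<180)&(d>0); print('knob hi',hi.sum(),X[hi].mean(0) if hi.any() else '',np.percentile(X[hi][:,2],90) if hi.any() else'')
XS=cloud(cs,B['d']);S=B['p']
h2=(XS[...,2]>140)&(B['d']>0); h2[:, :340]=0;h2[:,385:]=0;h2[:205]=0;h2[260:]=0
print('scene knob',h2.sum(),XS[h2].min(0),XS[h2].max(0),XS[h2].mean(0))
cv2.imwrite('pics/crop.png',np.hstack([cv2.resize(P[130:200,200:320],None,fx=3.3,fy=3.3,interpolation=2),cv2.resize(S[200:270,320:440],None,fx=3.3,fy=3.3,interpolation=2)]))
```

```text
inst top z 121.8387010783274
inst [array([601.8, 164.6]), array([248.4, 401.5]), np.float64(6.7)]
[[455.0, 349.0], [502.0, -49.0], [749.0, -20.0], [702.0, 378.0]]
inst cloud x,y pct [[472.270452   -34.11091796]
 [732.61932618 362.39044192]]
cover [array([585.1,  72.3]), array([ 82.9, 163.4]), np.float64(6.9)]
[[534.0, 148.0], [554.0, -14.0], [636.0, -4.0], [616.0, 158.0]]
panel [array([ 494.3, -336.3]), array([181.7, 122.3]), np.float64(88.6)]
[[431.0, -426.0], [553.0, -429.0], [558.0, -247.0], [435.0, -244.0]]
panel z 13.492449677582272 [ 492.69171037 -335.45613161]
knob px 246 260 146 171
knob [array([587.1,  75.2]), array([51.5, 15.7]), np.float64(5.3)]
[[561.0, 81.0], [562.0, 65.0], [613.0, 70.0], [612.0, 85.0]]
knob hi 146 [584.10922268  72.99370618 160.17444595] 163.51921693338488
scene knob 203 [564.21396513  67.56585741 140.02565748] [608.96094148  84.21742894 167.23288185] [591.45670393  77.86109161 157.81316727]
```

View pics/crop.png

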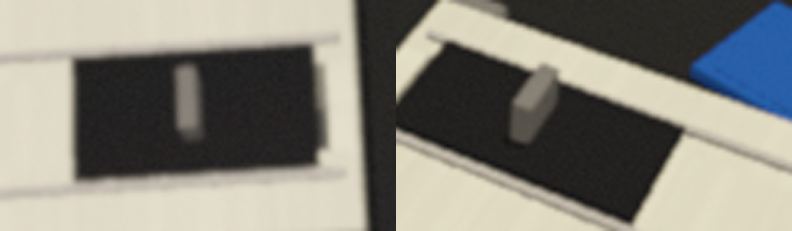

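The crop shows the tab in the middle of the cover. Its top centre is near (257,159) in the top view and near (363,226) in the scene view. The slot beside the cover's right end suggests it is already open about 1 cm.

```bash
cat >> h.py <<'E'
def go(target,yaw,s=None):
    "tool-frame shift (mm) after first turning about z; prints turn"
    s=s or r.sense(); Q=R.from_euler('xyz',s['tcp_rot'],degrees=True); T=R.from_euler('xyz',[180,0,yaw],degrees=True)
    print('rotvec(tool)',(Q.inv()*T).as_rotvec(degrees=True).round(2),'shift in new tool axes',T.inv().apply(np.array(target)-s['tool_pos']).round(1),'tool',np.round(s['tool_pos'],1),'rot',np.round(s['tcp_rot'],2),'F',np.round(s['ft_force'],1),'gap',round(s['finger_gap'],1),'grip',round(s['grip_force'],1),'t',round(s['time'],2))
E
python3 - <<'E'
from h import *
ct,cs=cam('top'),cam('scene')
print(two(ct,(256.7,159),cs,(362.7,225.5)))
print('panel',two(ct,(427.5,220.5),cs,(257,190)))
P=np.load('top0.npz')['p']
pan=(P.min(2)>70).astype(np.uint8); pan[:190]=0;pan[252:]=0;pan[:,:380]=0;pan[:,468:]=0
go([586,75,240],186.8)
E
```

```text
(array([584.59279211,  73.95679916, 162.94604611]), np.float64(3.2003857628287133))
panel (array([ 492.14697081, -336.22721616,    9.45559183]), np.float64(11.282157109845626))
rotvec(tool) [-8.000e-02 -2.000e-02 -2.638e+01] shift in new tool axes [-324.4 -532.   -19.8] tool [200.9 564.9 220.2] rot [-179.92   -0.    160.42] F [ 0.1 -0.3 -0. ] gap 85.3 grip 0.0 t 0.15
```

```bash
python3 -m handwheel '[[0,0,-0.01,0,0,-6.6,0.0854],[0,0,-0.01,0,0,-6.6,0.0854],[0,0,0,0,0,-6.6,0.0854],[0,0,0,0,0,-6.6,0.0854],[-0.018,-0.0295,0,0,0,0,0.0854],[-0.018,-0.0295,0,0,0,0,0.0854],[-0.018,-0.0295,0,0,0,0,0.0854],[-0.018,-0.0295,0,0,0,0,0.0854]]'
python3 -m handwheel '[[-0.018,-0.0295,0,0,0,0,0.0854],[-0.018,-0.0295,0,0,0,0,0.0854],[-0.018,-0.0295,0,0,0,0,0.0854],[-0.018,-0.0295,0,0,0,0,0.0854],[-0.018,-0.0295,0,0,0,0,0.0854],[-0.018,-0.0295,0,0,0,0,0.0854],[-0.018,-0.0295,0,0,0,0,0.0854],[-0.018,-0.0295,0,0,0,0,0.0854]]'
python3 -m handwheel '[[-0.018,-0.0295,0,0,0,0,0.0854],[-0.018,-0.0295,0,0,0,0,0.0854],[-0.018,-0.0295,0,0,0,0,0.0854],[-0.018,-0.0295,0,0,0,0,0.0854],[-0.018,-0.0295,0,0,0,0,0.0854],[-0.018,-0.0295,0,0,0,0,0.0854],[0,0,0,0,0,0,0.0854],[0,0,0,0,0,0,0.0854]]'
python3 - <<'E'
from h import *
go([585,74,160],186.8)
s=r.sense();cm=cam('wrist',s);p,d=r.snapshot('wrist');cv2.imwrite('pics/w1.png',p)
X=cloud(cm,d); hi=(d>0)&(X[...,2]>148)&(X[...,2]<172)&(abs(X[...,0]-585)<40)&(abs(X[...,1]-74)<30)
if hi.any(): print(hi.sum(),X[hi].mean(0),X[hi].min(0),X[hi].max(0))
E
```

```text
time: 0.82
tool_pos: [286.9, 455.4, 240.5]
tcp_rot: [-180.0, -0.0, -173.1]
ft_force: [0.5, 0.2, 0.3]
finger_gap: 85.0
grip_force: 0.0
time: 1.48
tool_pos: [458.2, 237.9, 240.8]
tcp_rot: [-180.0, -0.0, -173.2]
ft_force: [0.6, 0.8, 0.2]
finger_gap: 85.4
grip_force: 0.0
time: 2.15
tool_pos: [586.2, 74.8, 240.1]
tcp_rot: [180.0, -0.1, -173.4]
ft_force: [-0.1, -0.6, 0.7]
finger_gap: 85.0
grip_force: 0.0
rotvec(tool) [ 0.01 -0.09 -0.16] shift in new tool axes [ 1.3 -0.7 80.1] tool [586.2  74.8 240.1] rot [ 1.7999e+02 -9.0000e-02 -1.7336e+02] F [-0.1 -0.6  0.7] gap 85.0 grip 0.0 t 2.15
1141 [583.81361619  73.48941095 162.73018131] [564.23827674  64.59650426 148.03859315] [608.39552321  82.53236874 165.58020756]
```

View pics/w1.png

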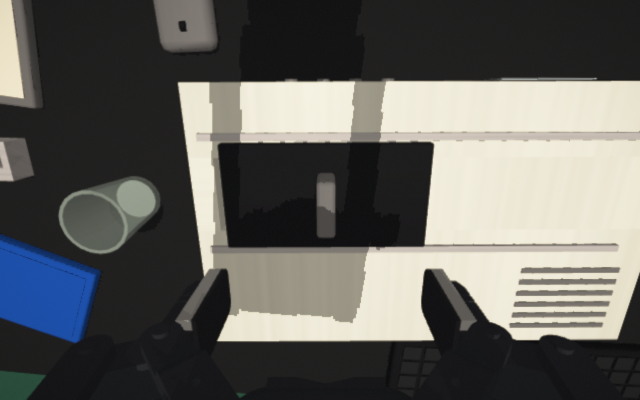

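The wrist view shows the tab at (326,205), midway between the open fingers, with the rails horizontal, so the yaw is aligned. I'll go down and grip it.

```bash
python3 -m handwheel '[[0.001,-0.0005,0.02,0,0,0,0.0854],[0,0,0.02,0,0,0,0.0854],[0,0,0.02,0,0,0,0.0854],[0,0,0.01,0,0,0,0.06],[0,0,0.01,0,0,0,0.04],[0,0,0,0,0,0,0.0],[0,0,0,0,0,0,0],[0,0,0,0,0,0,0]]' 25
python3 -m handwheel '[[0,0,0,0,0,0,0],[0,0,0,0,0,0,0],[0,0,0,0,0,0,0],[0,0,0,0,0,0,0]]'
```

```text
time: 2.87
tool_pos: [585.6, 76.2, 162.4]
tcp_rot: [-180.0, 0.1, -173.2]
ft_force: [-0.3, 1.0, 0.2]
finger_gap: 25.5
grip_force: 0.0
time: 3.2
tool_pos: [585.2, 75.9, 161.5]
tcp_rot: [-180.0, 0.0, -173.2]
ft_force: [-0.4, 0.2, -0.0]
finger_gap: 0.1
grip_force: 0.0
```

Run:
```python
from h import *
s=r.sense();cm=cam('wrist',s);p,d=r.snapshot('wrist');q,e=r.snapshot('scene')
np.savez('w2.npz',p=p,d=d)
cv2.imwrite('pics/w2.png',np.hstack([cv2.resize(p,(400,250)),cv2.resize(q[150:300,280:520],(400,250))]))
X=cloud(cm,d); hi=(d>0)&(X[...,2]>148)&(X[...,2]<172)&(abs(X[...,0]-585)<40)&(abs(X[...,1]-74)<60)
if hi.any(): print(hi.sum(),X[hi].mean(0),X[hi].min(0),X[hi].max(0))
go([585,74,160],186.8)
```

```text
1094 [571.09943594  71.87522047 161.3915183 ] [564.16819373  64.57143337 148.01233633] [589.03043544  79.99048233 166.24599608]
rotvec(tool) [-0.    0.02  0.01] shift in new tool axes [ 0.2 -1.8  1.2] tool [585.   75.9 161.2] rot [-1.8000e+02  2.0000e-02 -1.7319e+02] F [0.5 0.2 0.2] gap 0.1 grip 0.0 t 3.3
```

View pics/w2.png

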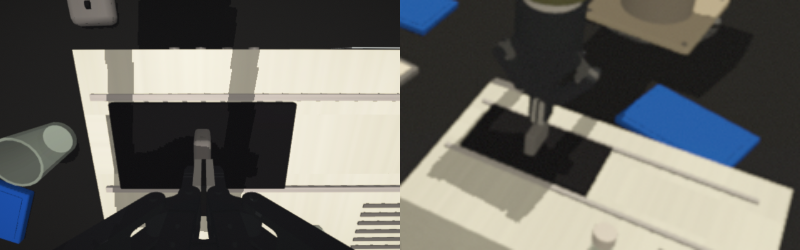

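Run:
```python
from h import *
p=np.load('w2.npz')['p'];d=np.load('w2.npz')['d']
cv2.imwrite('pics/w2c.png',cv2.resize(np.clip(p[190:400,240:420].astype(float)*2.0,0,255).astype(np.uint8),None,fx=2.8,fy=2.8))
for v in (215,230,245,260,275,290,310):print(v,d[v,300:350:3].round(0).tolist())
```

```text
215 [196.0, 196.0, 196.0, 195.0, 178.0, 176.0, 176.0, 176.0, 177.0, 177.0, 176.0, 178.0, 184.0, 196.0, 195.0, 196.0, 196.0]
230 [199.0, 199.0, 199.0, 198.0, 165.0, 165.0, 165.0, 164.0, 163.0, 164.0, 164.0, 164.0, 167.0, 199.0, 199.0, 198.0, 200.0]
245 [201.0, 202.0, 201.0, 201.0, 167.0, 166.0, 167.0, 167.0, 167.0, 165.0, 167.0, 167.0, 169.0, 202.0, 201.0, 202.0, 202.0]
260 [205.0, 204.0, 206.0, 205.0, 149.0, 149.0, 149.0, 149.0, 148.0, 148.0, 148.0, 148.0, 148.0, 148.0, 206.0, 205.0, 206.0]
275 [145.0, 145.0, 144.0, 144.0, 137.0, 137.0, 137.0, 136.0, 138.0, 135.0, 138.0, 137.0, 136.0, 136.0, 0.0, 145.0, 144.0]
290 [133.0, 134.0, 134.0, 126.0, 125.0, 125.0, 126.0, 126.0, 127.0, 127.0, 125.0, 126.0, 126.0, 126.0, 126.0, 133.0, 133.0]
310 [111.0, 112.0, 114.0, 113.0, 113.0, 112.0, 112.0, 122.0, 125.0, 124.0, 122.0, 114.0, 113.0, 113.0, 113.0, 113.0, 113.0]
```

View pics/w2c.png

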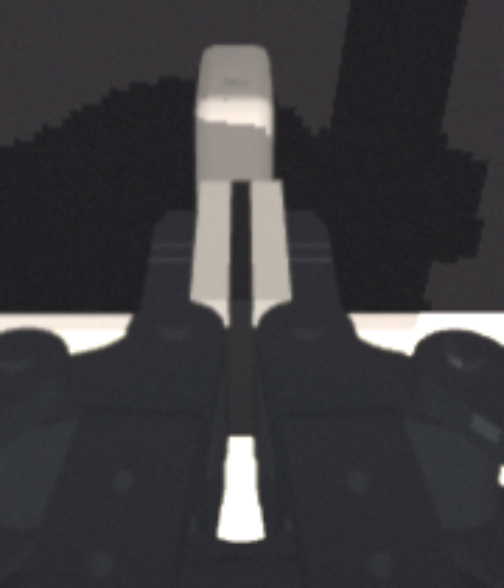

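The crop shows the finger pads shut in front of the tab, which still stands free at about (322,220) in the full picture. I need to know where the fingertips really are.

Run:
```python
from h import *
s=r.sense();cm=cam('wrist',s);p=np.load('w2.npz')['p'];d=np.load('w2.npz')['d'];X=cloud(cm,d)
T=np.array(r.calibration('wrist')['tool_from_camera']);print(T.round(2))
for v in range(205,312,6): print(v,[ (X[v,u].round(0).tolist()) for u in (316,326,334)])
print(s['joint_pos'].round(2), s['tool_pos'])
```

```text
[[   0.     -0.95   -0.32   82.28]
 [   1.      0.      0.     -1.3 ]
 [  -0.     -0.32    0.95 -153.79]
 [   0.      0.      0.      1.  ]]
205 [[566.0, 67.0, 131.0], [566.0, 73.0, 131.0], [565.0, 77.0, 131.0]]
211 [[565.0, 67.0, 143.0], [565.0, 73.0, 144.0], [565.0, 77.0, 142.0]]
217 [[566.0, 67.0, 152.0], [565.0, 73.0, 153.0], [565.0, 77.0, 152.0]]
223 [[565.0, 68.0, 161.0], [565.0, 73.0, 160.0], [565.0, 77.0, 159.0]]
229 [[568.0, 68.0, 163.0], [567.0, 73.0, 164.0], [567.0, 77.0, 163.0]]
235 [[571.0, 68.0, 163.0], [570.0, 73.0, 163.0], [570.0, 77.0, 163.0]]
241 [[574.0, 69.0, 163.0], [573.0, 74.0, 163.0], [573.0, 78.0, 163.0]]
247 [[577.0, 69.0, 165.0], [577.0, 74.0, 164.0], [577.0, 78.0, 162.0]]
253 [[580.0, 69.0, 164.0], [580.0, 74.0, 164.0], [580.0, 78.0, 163.0]]
259 [[574.0, 69.0, 181.0], [574.0, 74.0, 181.0], [574.0, 77.0, 181.0]]
265 [[575.0, 69.0, 186.0], [574.0, 74.0, 187.0], [574.0, 77.0, 186.0]]
271 [[574.0, 69.0, 192.0], [574.0, 74.0, 191.0], [574.0, 77.0, 192.0]]
277 [[574.0, 70.0, 197.0], [574.0, 74.0, 196.0], [574.0, 77.0, 196.0]]
283 [[574.0, 70.0, 201.0], [574.0, 74.0, 201.0], [574.0, 77.0, 200.0]]
289 [[574.0, 70.0, 205.0], [574.0, 74.0, 205.0], [574.0, 77.0, 205.0]]
295 [[574.0, 70.0, 210.0], [574.0, 73.0, 210.0], [574.0, 76.0, 209.0]]
301 [[573.0, 70.0, 215.0], [575.0, 74.0, 210.0], [573.0, 76.0, 214.0]]
307 [[574.0, 70.0, 217.0], [579.0, 74.0, 210.0], [572.0, 76.0, 218.0]]
[  2.41   7.88  91.12   0.    80.98 -94.4 ] [585.01601108  75.85451868 161.20888358]
```

The wrist camera places the tips at z≈180 with the TCP reading 161, and the same camera measures the tab and cover heights correctly. So the fingertips are about 19 mm behind the reported TCP, not ahead of it, and they closed above the tab. I'll open, go 37 mm lower and check again.

```bash
python3 -m handwheel '[[0,0,0,0,0,0,0.0854],[0,0,0,0,0,0,0.0854],[0,0,0,0,0,0,0.0854],[0,0,0,0,0,0,0.0854],[0,0,0,0,0,0,0.0854],[0,0,0,0,0,0,0.0854],[0,0,0,0,0,0,0.0854],[0,-0.0015,0,0,0,0,0.0854]]' 25
python3 -m handwheel '[[0,0,0.01,0,0,0,0.0854],[0,0,0.01,0,0,0,0.0854],[0,0,0.01,0,0,0,0.0854],[0,0,0.007,0,0,0,0.0854],[0,0,0,0,0,0,0.05],[0,0,0,0,0,0,0.04],[0,0,0,0,0,0,0.03],[0,0,0,0,0,0,0.025]]' 25
python3 -m handwheel '[[0,0,0,0,0,0,0.0],[0,0,0,0,0,0,0],[0,0,0,0,0,0,0],[0,0,0,0,0,0,0],[0,0,0,0,0,0,0]]' 25
python3 - <<'E'
from h import *
s=r.sense();cm=cam('wrist',s);p,d=r.snapshot('wrist');X=cloud(cm,d)
for v in range(225,330,8): print(v,[ (X[v,u].round(0).tolist()) for u in (312,322,332)])
E
```

```text
time: 3.97
tool_pos: [585.0, 74.6, 161.0]
tcp_rot: [180.0, -0.0, -173.2]
ft_force: [-0.1, -0.7, -0.2]
finger_gap: 85.2
grip_force: 0.0
time: 4.63
tool_pos: [585.5, 74.5, 124.7]
tcp_rot: [-180.0, 0.1, -173.2]
ft_force: [-0.8, 0.3, 0.2]
finger_gap: 38.7
grip_force: 0.0
time: 5.05
tool_pos: [585.5, 74.5, 124.7]
tcp_rot: [-180.0, 0.1, -173.2]
ft_force: [-1.3, -0.1, 3.7]
finger_gap: 13.4
grip_force: 26.9
225 [[564.0, 64.0, 132.0], [564.0, 69.0, 131.0], [563.0, 74.0, 131.0]]
233 [[568.0, 65.0, 132.0], [566.0, 69.0, 136.0], [565.0, 74.0, 137.0]]
241 [[566.0, 65.0, 145.0], [565.0, 69.0, 146.0], [565.0, 74.0, 145.0]]
249 [[566.0, 65.0, 153.0], [565.0, 69.0, 154.0], [565.0, 74.0, 153.0]]
257 [[566.0, 66.0, 160.0], [566.0, 69.0, 160.0], [564.0, 73.0, 161.0]]
265 [[568.0, 66.0, 162.0], [567.0, 70.0, 163.0], [566.0, 73.0, 165.0]]
273 [[571.0, 66.0, 164.0], [570.0, 70.0, 164.0], [570.0, 74.0, 164.0]]
281 [[575.0, 67.0, 163.0], [574.0, 71.0, 164.0], [573.0, 74.0, 165.0]]
289 [[578.0, 67.0, 164.0], [577.0, 71.0, 164.0], [577.0, 75.0, 164.0]]
297 [[582.0, 67.0, 163.0], [582.0, 71.0, 163.0], [581.0, 75.0, 164.0]]
305 [[586.0, 68.0, 163.0], [585.0, 72.0, 164.0], [584.0, 76.0, 165.0]]
313 [[589.0, 68.0, 164.0], [588.0, 72.0, 164.0], [588.0, 76.0, 164.0]]
321 [[593.0, 69.0, 164.0], [593.0, 73.0, 163.0], [591.0, 77.0, 165.0]]
329 [[597.0, 69.0, 163.0], [596.0, 73.0, 165.0], [596.0, 77.0, 163.0]]
```

Gripped: the opening reads 13.4 mm and the grip force 27 N. I'll slide the cover along tool +y.

```bash
python3 -m handwheel '[[0,0.01,0,0,0,0,0],[0,0.02,0,0,0,0,0],[0,0.02,0,0,0,0,0],[0,0.02,0,0,0,0,0],[0,0.02,0,0,0,0,0],[0,0.02,0,0,0,0,0],[0,0.02,0,0,0,0,0],[0,0.01,0,0,0,0,0]]' 25
python3 -m handwheel '[[0,0.004,0,0,0,0,0],[0,0.003,0,0,0,0,0],[0,0.002,0,0,0,0,0],[0,0.002,0,0,0,0,0]]' 25
```

```text
time: 5.77
tool_pos: [568.5, 215.4, 124.7]
tcp_rot: [180.0, 0.1, -173.1]
ft_force: [0.1, -2.0, 6.1]
finger_gap: 13.6
grip_force: 27.3
time: 6.1
tool_pos: [567.4, 224.4, 124.7]
tcp_rot: [-180.0, 0.0, -173.2]
ft_force: [-1.6, -2.2, 7.2]
finger_gap: 14.0
grip_force: 27.4
```

```bash
for i in 1 2 3 4; do python3 -m handwheel '[[0,0.002,0,0,0,0,0],[0,0.001,0,0,0,0,0],[0,0,0,0,0,0,0]]' 25 | grep -E "tool_pos|ft_f"; done
```

```text
tool_pos: [567.0, 227.4, 124.7]
ft_force: [-1.9, 0.2, 6.8]
tool_pos: [566.7, 230.3, 124.7]
ft_force: [-1.7, -0.7, 6.0]
tool_pos: [566.5, 231.5, 124.7]
ft_force: [-1.6, -8.9, 8.8]
tool_pos: [566.5, 231.6, 124.7]
ft_force: [-2.9, -21.0, 10.5]
```

The cover hit its stop at y≈231.5, with the force rising to 21 N. I'll ease off, release, and rise.

```bash
python3 -m handwheel '[[0,-0.003,0,0,0,0,0],[0,0,0,0,0,0,0.03],[0,0,0,0,0,0,0.05],[0,0,0,0,0,0,0.0854],[0,0,0,0,0,0,0.0854],[0,0,0,0,0,0,0.0854],[0,0,-0.02,0,0,0,0.0854],[0,0,-0.03,0,0,0,0.0854]]' 25
python3 -m handwheel '[[0,0,-0.035,0,0,0,0.0854],[0,-0.03,-0.02,0,0,0,0.0854],[0,-0.035,0,0,0,0,0.0854],[0,-0.035,0,0,0,0,0.0854],[0,-0.035,0,0,0,0,0.0854],[0,-0.03,0,0,0,0,0.0854],[0,0,0,0,0,0,0.0854],[0,0,0,0,0,0,0.0854]]'
python3 - <<'E'
from h import *
s=r.sense();cm=cam('wrist',s);p,d=r.snapshot('wrist');np.savez('w3.npz',p=p,d=d);cv2.imwrite('pics/w3.png',p)
q,e=r.snapshot('top');np.savez('t3.npz',p=q,d=e)
X=cloud(cm,d); go([585,65,200],186.8,s)
m=(d>0)&(X[...,2]>98)&(X[...,2]<114)&(abs(X[...,0]-586)<28)&(abs(X[...,1]-62)<70)
print(m.sum(),X[m].mean(0)); w=X[m][:,:2].astype(np.float32);print(cv2.minAreaRect(w), np.median(X[m][:,2]))
k=(d>0)&(X[...,2]>155)&(X[...,2]<172); print('tab',k.sum(),X[k].mean(0) if k.any() else '')
E
```

```text
time: 7.77
tool_pos: [563.3, 232.7, 170.0]
tcp_rot: [-179.9, -0.5, -173.2]
ft_force: [-0.2, -0.1, 1.0]
finger_gap: 85.1
grip_force: 0.0
time: 8.43
tool_pos: [585.8, 68.0, 228.9]
tcp_rot: [180.0, -0.0, -173.3]
ft_force: [0.4, -0.4, -0.6]
finger_gap: 85.5
grip_force: 0.0
rotvec(tool) [ 0.   -0.01 -0.15] shift in new tool axes [ 1.1 -2.9 28.9] tool [585.8  68.  228.9] rot [ 1.8000e+02 -1.0000e-02 -1.7335e+02] F [ 0.4 -0.4 -0.6] gap 85.5 grip 0.0 t 8.43
709 [592.61182272  77.55290182 107.12435317]
((603.3870849609375, 89.12113952636719), (81.14400482177734, 32.70663070678711), 56.90823745727539) 107.57736436735848
tab 1571 [566.40849709 227.51411196 162.18332217]
```

View pics/w3.png

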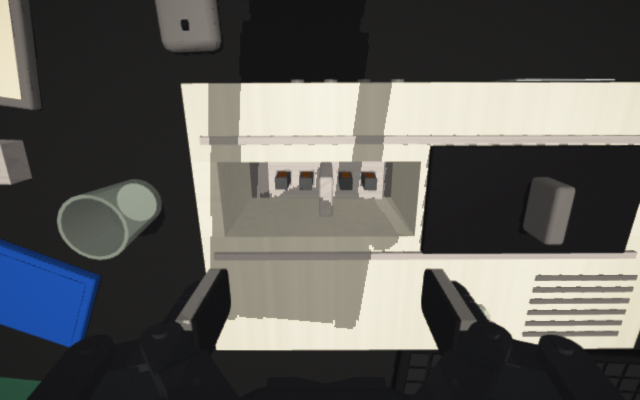

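The wrist view shows the well uncovered. The four filters are at (283,180), (307,180), (345,180) and (369,180), the blade is near (326,190), and the cover stands open with its tab at (549,210).

Run:
```python
from h import *
s=r.sense();cm=cam('wrist',s);z=np.load('w3.npz');p,d=z['p'],z['d'];X=cloud(cm,d)
for v in range(160,240,5): print(v,X[v,326].round(0).tolist(),p[v,326].tolist())
m=((d>0)&(X[...,2]>101)&(X[...,2]<113)).astype(np.uint8); m[:160]=0;m[230:]=0;m[:,:310]=0;m[:,342:]=0
n,l,st,c=cv2.connectedComponentsWithStats(m)
i=1+st[1:,4].argmax();b=X[l==i];print(st[i],c[i],b.mean(0),b.min(0),b.max(0),cv2.minAreaRect(b[:,:2].astype(np.float32)))
# filter tops
f=((d>0)&(X[...,2]>55)&(X[...,2]<70)).astype(np.uint8);f[:160]=0;f[195:]=0;f[:,:270]=0;f[:,385:]=0
n,l,st,c=cv2.connectedComponentsWithStats(f)
for i in range(1,n):
  if st[i,4]>40:b=X[l==i];print('filt',st[i],b.mean(0).round(1))
# top view of handle
z=np.load('t3.npz');Y=cloud(cam('top'),z['d']);k=(z['d']>0)&(Y[...,2]>100)&(Y[...,2]<114)&(abs(Y[...,0]-585)<25)&(abs(Y[...,1]-65)<18)
print('top view',k.sum(),Y[k].mean(0) if k.any() else'')
# well edge: rail line directions
g=((X[...,2]<116)&(d>0)).astype(np.uint8);g[:150]=0;g[245:]=0;g[:,:205]=0;g[:,425:]=0
cs_,_=cv2.findContours(g,0,1);q=max(cs_,key=cv2.contourArea).reshape(-1,2);print('well',cv2.minAreaRect(onplane(cm,q,122)[:,:2].astype(np.float32)))
```

```text
160 [555.0, 66.0, 123.0] [220, 237, 241]
165 [572.0, 68.0, 63.0] [106, 111, 117]
170 [572.0, 68.0, 84.0] [108, 115, 120]
175 [572.0, 68.0, 103.0] [110, 116, 121]
180 [575.0, 68.0, 107.0] [192, 203, 213]
185 [579.0, 69.0, 109.0] [190, 201, 211]
190 [583.0, 69.0, 108.0] [192, 202, 213]
195 [588.0, 70.0, 108.0] [186, 196, 207]
200 [592.0, 70.0, 108.0] [146, 154, 162]
205 [597.0, 71.0, 108.0] [111, 116, 122]
210 [601.0, 71.0, 109.0] [113, 118, 125]
215 [606.0, 72.0, 107.0] [111, 117, 122]
220 [619.0, 74.0, 86.0] [115, 128, 133]
225 [619.0, 74.0, 98.0] [116, 129, 133]
230 [619.0, 74.0, 110.0] [117, 130, 135]
235 [619.0, 74.0, 120.0] [116, 130, 135]
[319 175  14  41 566] [325.49293286 195.03886926] [588.18343457  69.35724453 107.46010579] [571.12357452  62.05143756 101.22720103] [606.6317359   76.9930919  109.92934871] ((589.0390014648438, 69.55033874511719), (35.08395004272461, 11.379833221435547), 6.571415901184082)
filt [275 175  14  14 182] [593.1  26.1  62.9]
filt [299 175  13  15 189] [590.8  49.5  62.9]
filt [340 175  13  15 181] [586.3  89.3  63.1]
filt [363 176  14  14 185] [583.7 112.7  63. ]
top view 77 [587.47737418  67.05409245 105.83747914]
well ((587.008544921875, 63.8944091796875), (61.42373275756836, 157.09872436523438), 6.856308937072754)
```

The handle top is at (589, 69.5, 107.5), the filter tops are at z≈63, and the carrier's yaw is about 6.4°. I'll descend with the fingers half open so the tips end about 25 mm below the handle top.

```bash
python3 -m handwheel '[[-0.003,0.0018,0,0,0,0,0.045],[0,0,0.02,0,0,0,0.045],[0,0,0.02,0,0,0,0.045],[0,0,0.02,0,0,0,0.045],[0,0,0.02,0,0,0,0.045],[0,0,0.01,0,0,0,0.045],[0,0,0,0,0,0.3,0.045],[0,0,0,0,0,0,0.045]]' 60
python3 -m handwheel '[[0,0,0.01,0,0,0,0.045],[0,0,0.01,0,0,0,0.045],[0,0,0.01,0,0,0,0.045],[0,0,0.01,0,0,0,0.045],[0,0,0.01,0,0,0,0.045],[0,0,0,0,0,0,0.045]]'
python3 - <<'E'
from h import *
s=r.sense();cm=cam('wrist',s);p,d=r.snapshot('wrist');cv2.imwrite('pics/w4.png',p);X=cloud(cm,d)
go([588.8,69.5,64],186.5,s)
m=(d>0)&(X[...,2]>101)&(X[...,2]<113)&(abs(X[...,0]-588)<24)&(abs(X[...,1]-69)<12)
print('blade',m.sum(),cv2.minAreaRect(X[m][:,:2].astype(np.float32)))
E
```

```text
time: 9.2
tool_pos: [588.1, 72.4, 138.9]
tcp_rot: [180.0, -0.1, -173.4]
ft_force: [0.3, -0.4, 0.7]
finger_gap: 44.6
grip_force: 0.0
time: 9.7
tool_pos: [586.5, 71.4, 85.7]
tcp_rot: [180.0, -0.3, -173.5]
ft_force: [-0.3, 0.7, 0.2]
finger_gap: 45.1
grip_force: 0.0
rotvec(tool) [ 0.02 -0.26  0.01] shift in new tool axes [-2.1 -2.2 21.7] tool [586.5  71.4  85.7] rot [ 179.98   -0.26 -173.49] F [-0.3  0.7  0.2] gap 45.1 grip 0.0 t 9.7
blade 1929 ((589.7360229492188, 67.24532318115234), (37.01694107055664, 11.8018217086792), 6.727200984954834)
```

View pics/w4.png

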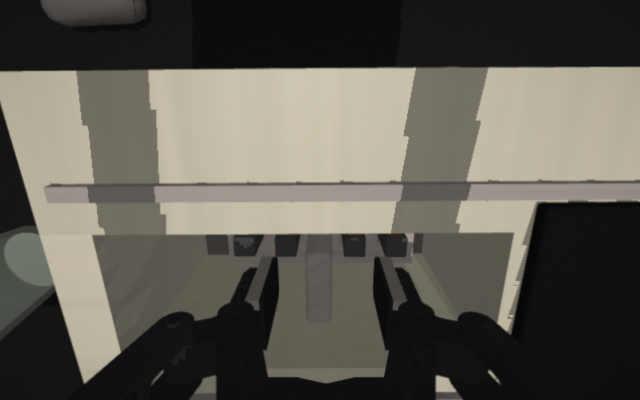

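The fingers' midpoint is at u≈326 and the blade at u≈318, so I'll shift about 2.5 mm toward tool −y, finish the descent and grip.

```bash
python3 -m handwheel '[[-0.002,-0.0025,0,0,0.2,0,0.045],[0,0,0.008,0,0,0,0.045],[0,0,0.007,0,0,0,0.045],[0,0,0.006,0,0,0,0.045],[0,0,0,0,0,0,0.045]]' 60
python3 -m handwheel '[[0,0,0,0,0,0,0.03],[0,0,0,0,0,0,0.022],[0,0,0,0,0,0,0.016],[0,0,0,0,0,0,0.01],[0,0,0,0,0,0,0.0],[0,0,0,0,0,0,0],[0,0,0,0,0,0,0],[0,0,0,0,0,0,0]]' 60
python3 - <<'E'
from h import *
go([588.8,69.5,64],186.5)
E
```

```text
time: 10.17
tool_pos: [589.4, 69.2, 66.0]
tcp_rot: [180.0, -0.4, -173.5]
ft_force: [-1.1, 0.4, -1.2]
finger_gap: 45.3
grip_force: 0.0
time: 10.83
tool_pos: [591.0, 69.1, 68.4]
tcp_rot: [-180.0, -0.2, -173.5]
ft_force: [0.6, -2.2, 1.8]
finger_gap: 10.9
grip_force: 58.8
rotvec(tool) [-0.02 -0.16  0.01] shift in new tool axes [2.1 0.6 4.4] tool [591.   69.1  68.4] rot [-1.7998e+02 -1.6000e-01 -1.7349e+02] F [ 0.6 -2.2  1.8] gap 10.9 grip 58.8 t 10.83
```

```bash
python3 -m handwheel '[[0,0,-0.003,0,0,0,0],[0,0,-0.005,0,0,0,0],[0,0,-0.007,0,0,0,0],[0,0,-0.007,0,0,0,0],[0,0,-0.005,0,0,0,0],[0,0,-0.003,0,0,0,0],[0,0,0,0,0,0,0],[0,0,0,0,0,0,0]]' 60
python3 - <<'E'
from h import *
s=r.sense();go([591,69.1,98.4],186.5,s);print(s['joint_pos'].round(1),s['wrist_torque'].round(2))
cm=cam('wrist',s);p,d=r.snapshot('wrist');cv2.imwrite('pics/w5.png',p)
E
```

```text
time: 11.5
tool_pos: [590.9, 69.4, 98.3]
tcp_rot: [-180.0, -0.2, -173.5]
ft_force: [0.4, 0.2, -4.4]
finger_gap: 11.0
grip_force: 58.4
rotvec(tool) [-0.   -0.17  0.02] shift in new tool axes [-0.1 -0.3 -0.1] tool [590.9  69.4  98.3] rot [-1.8000e+02 -1.7000e-01 -1.7348e+02] F [ 0.4  0.2 -4.4] gap 11.0 grip 58.4 t 11.5
[  1.8  12.   93.4  -0.   74.8 -94.7] [0.04 0.02 0.  ]
```

View pics/w5.png

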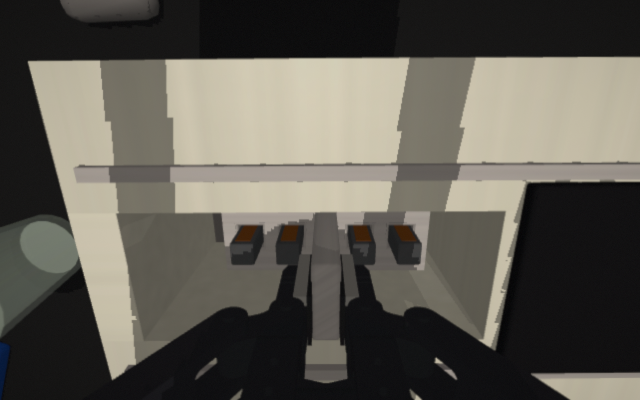

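The carrier is hanging level between the pads, about 4.5 N, with all four filters standing at (247,243), (290,243), (361,243) and (404,243). I'll lift it clear.

```bash
python3 -m handwheel '[[0,0,-0.005,0,0,0,0],[0,0,-0.012,0,0,0,0],[0,0,-0.02,0,0,0,0],[0,0,-0.025,0,0,0,0],[0,0,-0.025,0,0,0,0],[0,0,-0.02,0,0,0,0],[0,0,-0.012,0,0,0,0],[0,0,-0.005,0,0,0,0]]' 60
python3 - <<'E'
from h import *
P=np.load('top0.npz')['p'];ct=cam('top');cs=cam('scene');S=np.load('scene0.npz')['p']
def quad(P,box,thr):
    u0,v0,u1,v1=box;m=(P.min(2)>thr).astype(np.uint8);k=np.zeros_like(m);k[v0:v1,u0:u1]=m[v0:v1,u0:u1]
    n,l,st,c=cv2.connectedComponentsWithStats(k);i=1+st[1:,4].argmax();q,_=cv2.findContours((l==i).astype(np.uint8),0,1);return max(q,key=cv2.contourArea).reshape(-1,2),st[i]
for n,cm,I,box,t in(('top',ct,P,(380,190,467,252),150),('scene',cs,S,(218,165,300,215),165)):
    q,st=quad(I,box,t);print(n,st,cv2.minAreaRect(onplane(cm,q,14)[:,:2].astype(np.float32)))
go([492,-335.5,220],180)
E
```

```text
time: 12.22
tool_pos: [592.5, 69.4, 225.6]
tcp_rot: [-180.0, 0.1, -173.5]
ft_force: [0.5, 0.1, -4.3]
finger_gap: 10.9
grip_force: 58.6
top [ 394  198   66   46 2670] ((495.0947265625, -337.5165100097656), (163.5053253173828, 104.02186584472656), 88.58628845214844)
scene [ 225  172   61   35 1129] ((492.322998046875, -339.14410400390625), (160.3577423095703, 99.96839141845703), 88.8873519897461)
rotvec(tool) [-0.02  0.07  6.52] shift in new tool axes [ 100.5 -404.9    5.6] tool [592.5  69.4 225.6] rot [-1.7998e+02  7.0000e-02 -1.7348e+02] F [ 0.5  0.1 -4.3] gap 10.9 grip 58.6 t 12.22
```

```bash
python3 -m handwheel '[[0.0036,-0.0098,0,0,0,0,0],[0.0064,-0.0177,0,0,0,0,0],[0.0093,-0.0256,0,0,0,0,0],[0.0107,-0.0295,0,0,0,0,0],[0.0107,-0.0295,0,0,0,0,0],[0.0107,-0.0295,0,0,0,0,0],[0.0107,-0.0295,0,0,0,0,0],[0.0107,-0.0295,0,0,0,0,0]]' 60
python3 -m handwheel '[[0.0107,-0.0295,0,0,0,0,0],[0.0107,-0.0295,0,0,0,0,0],[0.0107,-0.0295,0,0,0,0,0],[0.0107,-0.0295,0,0,0,0,0],[0.0107,-0.0295,0,0,0,0,0],[0.0093,-0.0256,0,0,0,0,0],[0.005,-0.0138,0,0,0,0,0],[0.0021,-0.0059,0,0,0,0,0]]' 60
python3 -m handwheel '[[0,0,0,0,0,1,0],[0,0,0,0,0,1.6,0],[0,0,0,0,0,1.6,0],[0,0,0,0,0,1.6,0],[0,0,0,0,0,1,0],[0,0,0,0,0,1,0],[0,0,0,0,0,0,0],[0,0,0,0,0,0,0]]' 60
python3 - <<'E'
from h import *
s=r.sense();go([495.5,-337.5,220],178.7,s)
p,d=r.snapshot('wrist');q,e=r.snapshot('scene');t,f=r.snapshot('top')
np.savez('fin.npz',p=p,d=d,q=q,e=e,t=t,f=f)
cv2.imwrite('pics/f.png',np.vstack([np.hstack([cv2.resize(p,(400,250)),cv2.resize(q[50:250,120:440],(400,250))]),np.hstack([cv2.resize(t[90:290,120:440],(400,250)),cv2.resize(t[160:280,340:532],(400,250))])]))
for n,I,D,cm in(('top',t,f,cam('top')),('scene',q,e,cam('scene')),('wrist',p,d,cam('wrist',s))):
    X=cloud(cm,D);m=(D>0)&(X[...,2]>155)&(X[...,2]<196)&(abs(X[...,0]-495)<45)&(abs(X[...,1]+337)<75)
    print(n,m.sum(), cv2.minAreaRect(X[m][:,:2].astype(np.float32)) if m.sum()>5 else '', np.percentile(X[m][:,2],[1,50,95]) if m.any() else '')
E
```

```text
time: 12.88
tool_pos: [539.7, -139.8, 220.2]
tcp_rot: [179.9, -0.4, -173.5]
ft_force: [0.7, 0.3, -3.9]
finger_gap: 11.1
grip_force: 58.7
time: 13.55
tool_pos: [492.0, -339.7, 220.5]
tcp_rot: [179.9, -0.3, -173.6]
ft_force: [-0.0, -0.1, -4.5]
finger_gap: 10.9
grip_force: 58.8
time: 14.22
tool_pos: [494.2, -337.0, 222.4]
tcp_rot: [-180.0, -0.2, 178.8]
ft_force: [-0.6, -0.3, -3.3]
finger_gap: 10.6
grip_force: 58.9
rotvec(tool) [-0.01 -0.2   0.08] shift in new tool axes [-1.3 -0.4  2.4] tool [ 494.2 -337.   222.4] rot [-179.99   -0.2   178.78] F [-0.6 -0.3 -3.3] gap 10.6 grip 58.9 t 14.22
top 372 ((484.8692932128906, -336.39239501953125), (125.79449462890625, 35.333343505859375), 76.02464294433594) [166.34672887 192.28458132 195.04298198]
scene 512 ((493.5863952636719, -336.244873046875), (123.95005798339844, 45.51185607910156), 89.69927215576172) [167.62223381 186.63830788 195.77424296]
wrist 10422 ((493.1009826660156, -338.2428283691406), (120.69166564941406, 45.198726654052734), 88.7077407836914) [168.46300473 194.54911719 195.65177781]
```

View pics/f.png

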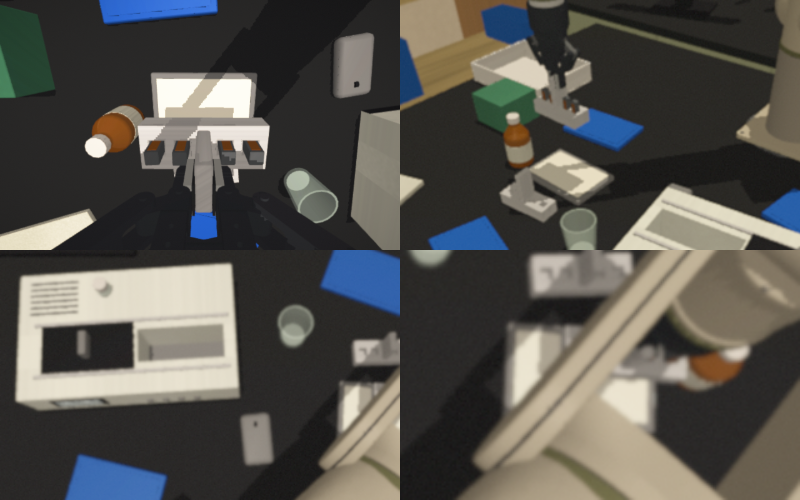

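The final pictures show the carrier held level over the panel with four filters standing in it, and the cover still open, its tab left of the open well. The bystanders have not moved. The carrier's centre measures (493,−338), its long side lies at 88.7° against the panel's 88.6°, and its underside is at z≈166. I'll trim 2 mm, let it settle, check and hand in.

```bash
python3 -m handwheel '[[0,0,0.002,0,0,0,0],[0,0,0,0,0,0,0],[0,0,0,0,0,0,0],[0,0,0,0,0,0,0],[0,0,0,0,0,0,0],[0,0,0,0,0,0,0],[0,0,0,0,0,0,0],[0,0,0,0,0,0,0]]' 60
python3 - <<'E'
from h import *
s=r.sense();p,d=r.snapshot('wrist');X=cloud(cam('wrist',s),d)
m=(d>0)&(X[...,2]>150)&(X[...,2]<198)&(abs(X[...,0]-495)<45)&(abs(X[...,1]+337)<75)
print(cv2.minAreaRect(X[m][:,:2].astype(np.float32)),np.percentile(X[m][:,2],[1,50]),s['qd'].round(2))
t=(d>0)&(X[...,2]>188)&(X[...,2]<197)&(abs(X[...,0]-495)<20)&(abs(X[...,1]+337)<58)
A=np.c_[X[t][:,:2],np.ones(t.sum())];print('slopes deg',np.degrees(np.linalg.lstsq(A,X[t][:,2],rcond=None)[0][:2]))
print(r.hand_in())
E
```

```text
time: 15.03
tool_pos: [494.0, -337.7, 220.5]
tcp_rot: [-180.0, -0.2, 178.7]
ft_force: [-0.6, 0.2, -3.7]
finger_gap: 10.9
grip_force: 58.9
((493.00555419921875, -338.89385986328125), (120.7044906616211, 45.31450271606445), 88.54252624511719) [166.67109155 192.7278556 ] [-0.04  0.03 -0.12  0.13  0.    0.22]
slopes deg [-0.20660458 -0.0642334 ]
the job is handed in; nothing more can be done
None
```

The job is handed in: the cover is fully open against its stop, and the gripper holds the carrier level and steady over the middle of the light panel, long sides aligned, its underside about 15 cm above the face and all four filters standing.

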